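Build a two-level kiln pack

TASK

Build up the kiln pack on the wide lower shelf, in this order: stand the two tall square props upright, one on each ring mark; set the cone pack upright on the lower shelf midway between them; lay the long narrow upper shelf flat across the two props, centred over the lower shelf and lined up with its length; and last stand the small cup upright on the middle of the upper shelf. The short round prop is not needed: leave it where it stands.

Things in the scene. Friction and masses are not known exactly. Their poses are not given: they have to be found in the camera images.
- lower_shelf: the lower kiln shelf: a grey slab 240 x 140 mm, 15 mm thick, lying on the table and fast to it. Origin at the centre of its underside; x along its length (240 mm), y across, z up. Its upper face is 15 mm above the origin.
- mark_far (a point): centre of one of the two reddish ring marks (56 mm outside diameter, flat) on the upper face of the lower shelf, 85 mm from its middle along its +x; either prop may stand here. Lies on the upper face.
- mark_near (a point): centre of the other ring mark, 85 mm from the middle along the lower shelf's -x; either prop may stand here. Lies on the upper face.
- prop_a_center (a point): one of the two alike tall kiln props: an upright off-white square post, 38 x 38 mm, 64 mm high, with an 18 mm square hole down its middle. Point at its centre, 32 mm above its foot; x and y square to its sides, z up. 0.08 to 0.16 kg.
- prop_b_center (a point): the other tall square kiln prop, the same in size and shape: 38 x 38 x 64 mm. Point at its centre, 32 mm above its foot; x and y square to its sides, z up. The two props are interchangeable.
- prop_short_center (a point): the short round kiln prop that stays where it is: an off-white ring 42 mm in diameter, 32 mm high, with a 16 mm hole. Point at its centre, 16 mm above its foot.
- cone_pack_center (a point): the cone pack: a reddish clay bar 64 mm long (its x), 24 mm wide (its y) and 20 mm high with three slim cones, at most 13 mm thick, standing in a row on top and leaning slightly along the bar; 51 mm high in all. Point at the centre of the bar, 10 mm above its underside; z up. Grip the bar across its 24 mm width. About 0.1 kg.
- upper_shelf_center (a point): the upper kiln shelf: a loose grey slab 210 mm long (its x), 52 mm wide (its y) and 16 mm thick. Point at its very centre, 8 mm above its underside; z up. About 0.35 kg; grip it across its width at the middle.
- cup_center (a point): the small brown stoneware cup, round, 41 mm high, 54 mm in diameter at the rim narrowing to a 36 mm foot, open at the top; no handle. Point on its axis half-way up, 20.5 mm above its foot; z up. About 0.075 kg; grip it across the outside a little below the rim.
Not all that is in view belongs to the job. What is shaped like the part that bears upper_shelf_center but purple is not meant.

How it is judged:
On the way, in this order (a step that is already met when the one before it is completed fails the run):
1. both tall props stand upright, one on each ring mark (((horizontal distance between prop_a_center and mark_near below 0.014 m and angle between each of prop_a_center, prop_b_center's own z axis and vertical below 0.08 rad and z of prop_a_center in the frame of lower_shelf between 0.042 and 0.052 m and horizontal distance between prop_b_center and mark_far below 0.014 m and z of prop_b_center in the frame of lower_shelf between 0.042 and 0.052 m) or (horizontal distance between prop_b_center and mark_near below 0.014 m and angle between each of prop_b_center, prop_a_center's own z axis and vertical below 0.08 rad and z of prop_b_center in the frame of lower_shelf between 0.042 and 0.052 m and horizontal distance between prop_a_center and mark_far below 0.014 m and z of prop_a_center in the frame of lower_shelf between 0.042 and 0.052 m))), for 0.2 s.
2. the cone pack stands upright on the lower shelf midway between the props (horizontal distance between cone_pack_center and lower_shelf below 0.018 m and angle between cone_pack_center's own z axis and vertical below 0.08 rad and z of cone_pack_center in the frame of lower_shelf between 0.02 and 0.03 m), for 0.2 s.
3. the upper shelf lies flat across the two props, centred and lined up with the lower shelf (horizontal distance between upper_shelf_center and lower_shelf below 0.018 m and angle between the x axis of upper_shelf_center and the x axis of lower_shelf, either way round below 0.14 rad and angle between upper_shelf_center's own z axis and vertical below 0.05 rad and z of upper_shelf_center in the frame of lower_shelf between 0.082 and 0.092 m), for 0.2 s.
4. the cup stands upright on the middle of the upper shelf (horizontal distance between cup_center and upper_shelf_center below 0.015 m and angle between cup_center's own z axis and vertical below 0.08 rad and z of cup_center in the frame of lower_shelf between 0.1105 and 0.1205 m), for 0.2 s.
At the end, for the whole second after the job is handed in: Props upright on separate marks (14 mm); cone pack upright on the lower shelf (18 mm from its middle); upper shelf level on both props (centre 18 mm, 8 degrees); cup upright on the upper shelf (15 mm from its middle); heights within 5 mm, all at rest (all of step 2 and all of step 3 and all of step 4 and ((horizontal distance between prop_a_center and mark_near below 0.014 m and angle between each of prop_a_center, prop_b_center's own z axis and vertical below 0.08 rad and z of prop_a_center in the frame of lower_shelf between 0.042 and 0.052 m and horizontal distance between prop_b_center and mark_far below 0.014 m and z of prop_b_center in the frame of lower_shelf between 0.042 and 0.052 m) or (horizontal distance between prop_b_center and mark_near below 0.014 m and angle between each of prop_b_center, prop_a_center's own z axis and vertical below 0.08 rad and z of prop_b_center in the frame of lower_shelf between 0.042 and 0.052 m and horizontal distance between prop_a_center and mark_far below 0.014 m and z of prop_a_center in the frame of lower_shelf between 0.042 and 0.052 m)) and linear speed of each of prop_a, prop_b, cone_pack, upper_shelf, cup below 0.02 m/s); the robot touches nothing.
It fails at once if the short round prop was moved by more than 25 mm or tipped (distance of prop_short_center from where it was at the start of the episode above 0.025 m or angle between prop_short_center's own z axis and vertical above 0.3 rad).
It also fails if it takes over 128 s, if anything falls off the work surface, if the arm or the gripper's body presses on something with over 40 N, if the wrist force passes 120 N, or if a joint passes its speed limit or range.

ROBOT

A 6-joint arm with a two-finger parallel gripper is mounted at the origin on the work surface; the furniture and walls round the work are solid. World frame = base frame: x ahead of the robot, y to its left, z up, the work surface at z = 0. Lengths are in m, angles in rad, forces in N, time in s.
With the tool pointing down it reaches from about 0.25 to 0.775 m from the base axis. Payload 4 kg.
Tool frame: the origin (TCP) lies at the very end of the fingers, on their centre line; the grasp point (between the pads) lies 19 mm behind it; z points along the fingers, y is the direction in which the jaws open and shut (so a half turn about z gives the same grasp; the last joint's range is limited). The gripper opens to 94 mm and grips with 3 to 60 N. Pads are 16 mm wide; open, the fingers measure 119 mm over their backs; the gripper's body (75 mm by 177 mm) begins 78 mm behind the grasp point.
Start: joints at [-1.282, 0.087, 1.371, -0, 1.684, -0.103], TCP at [0.21, -0.508, 0.206] pointing down, gripper open.
Joint ranges: [-3.1, 3.1], [-0.76, 2.03], [0.27, 2.55], [-1.08, 4.22], [0.17, 2.65], [-2.57, 2.57]. Speed limits (rad/s): [2.79, 2.79, 3.14, 3.14, 3.14, 3.14].

INTERFACE

Orientations are given as [roll, pitch, yaw] about the fixed x, y, z axes, in that order (R = Rz(yaw) Ry(pitch) Rx(roll)).
In Python, from bench import robot, cams, models gives the robot as it stands.
- The arm moves only by the tool step_arm, never from a script. Its argument "series" is a list of rows, each a list of 5 numbers: the gripper command: -1 is shut, 1 is fully open, values between are in proportion, then the shift along the tool's x, y, z in mm, then the turn about the tool's z in degrees. A call has 1 to 20 rows; each row is the pose to reach, as a shift and turn from the pose commanded when the call began, along the tool's axes at that moment; what a row does not reach only later rows make up. A row lasts 1/8 s, in which the tool goes at most 62.5 mm and 10.7 degrees, less where a joint would pass 70% of its speed; a pose out of reach is approached as far as the arm can. A call with a gripper value outside its range is refused whole. The fingers move at their own pace and stop on an object; the grip force is fixed at half the most. Time passes only in rows, so rows that repeat a pose let the fingers close. It gives the time, the measured TCP pose, the force and the opening at its end, in the units of the state.
- robot.get_obs(): the state, without advancing time (a new reading comes with each control period).
- cams.snapshot(name): name is "side" or "top"; returns a dict with "pixels" (480x640x3 uint8, red, green, blue), "fov_y" (degrees; the focal length in pixels is half the picture's height over the tangent of half this angle, whatever the lens; pixels are square), "cx", "cy" (the principal point, pixels), "R" (3x3) and "t" (3): a world point X has camera coordinates R X + t. Camera axes: x right, y down, z forward; pixel columns grow to the right and rows downward; lengths in m; the calibration is good to about 2 mm. A picture is of the moment at which its call begins. There is no depth.
- robot.close_job(): hands the job in, once; it reports no verdict.
Trained networks look in a picture, given as the dict that the camera call returned (one of the last four; its "shot" number tells which), for a name from the list of things; names that differ only in an ending like _2 or _b are one class to them, and where a whole thing is asked for, a point or a joint stands for the part that bears it (a point fixed in the world has none). Each returns a list of dicts, best first, with "p" (0 to 1); they miss things now and then, are a little off and sometimes report something else, mostly with a low value. They report only what shows in the picture. A call takes as long as a camera call. They do not tell look-alikes from the thing itself.
- models.find_in(picture, label): "position" ([x, y, z] in m, in world coordinates, good to about 4 mm: the middle of the surface that is visible of it).
- models.pinpoint(picture, label): "position" ([x, y, z] in m, in world coordinates, good to about 4 mm: a listed point, or the origin of a listed thing).
The state is a dict: "time": time; "joint_positions": joint angles; "qvel": joint speeds; "joint_torque": joint torques, N m; "tool_pos": TCP position; "ee_rot": TCP orientation; "wrist_force": force on the tool from outside, world axes, zero at the start; "wrist_torque": the same for the moment, N m; "width": finger opening in m.
Only numpy, scipy, OpenCV 4.12 (cv2) and the standard library are available. Lean on these libraries where they do the work, as an engineer would, in place of code of your own. Each camera call takes 0.05 s, during which the arm holds its last target. There are 200 camera calls.

## Working session

There is one attempt and no reset: what is moved stays moved. The work goes in short steps, Python scripts to look and compute and a tool call to move; the robot and the scene stay as the last step left them, time stands still between calls to the robot, and variables do not carry over. Pictures are saved under pics/ and viewed, about 12 in all and at most 16, crops included, and the job is handed in when it is done.

Besides the shell and the picture viewer there is one more tool, called after ">>>" as name([rows], argument=value, ...), one row to a line, values as JSON. step_arm: Moves the arm, as the interface text tells. Its arguments: {"type":"object","properties":{"series":{"type":"array","items":{"type":"array","items":{"type":"number"}}}},"required":["series"]}

```bash
mkdir -p pics
cat > h.py <<'E'
import numpy as np, cv2
from bench import robot, cams, models
def save(s,n,box=None,k=1):
    im=s["pixels"][...,::-1]
    if box: im=im[box[1]:box[3],box[0]:box[2]]
    cv2.imwrite(f"pics/{n}.png",cv2.resize(im,None,fx=k,fy=k,interpolation=cv2.INTER_CUBIC))
def F(s): return 240/np.tan(np.radians(s["fov_y"])/2)
def proj(s,X):
    c=np.asarray(s["R"])@np.asarray(X)+np.asarray(s["t"]); f=F(s)
    return np.array([s["cx"]+f*c[0]/c[2],s["cy"]+f*c[1]/c[2]])
def ray(s,u,v,z):
    R=np.asarray(s["R"]);t=np.asarray(s["t"]);f=F(s)
    o=-R.T@t; d=R.T@np.array([(u-s["cx"])/f,(v-s["cy"])/f,1]); return o+d*(z-o[2])/d[2]
E
python3 - <<'E'
from h import *
o=robot.get_obs(); print(o["tool_pos"],o["ee_rot"],o["width"])
for n in("top","side"):
    s=cams.snapshot(n); save(s,n+"0"); print(n,s["fov_y"],"cam",-np.asarray(s["R"]).T@s["t"])
    for l in["lower_shelf","mark_far","mark_near","prop_a_center","prop_short_center","cone_pack_center","upper_shelf_center","cup_center"]:
        for r in models.pinpoint(s,l)[:4]: print(l,np.round(r["position"],3),round(r["p"],2),proj(s,r["position"]).round())
E
```

```text
[ 0.20986883 -0.50781425  0.20432045] [-3.13945077e+00 -1.61608103e-04  3.91881463e-01] 0.09406886524357894
top 52.63083487639476 cam [ 0.28414295 -0.06922748  1.39638279]
lower_shelf [0.556 0.098 0.005] 0.69 [270. 196.]
mark_far [0.637 0.117 0.016] 0.61 [264. 168.]
mark_near [0.473 0.069 0.015] 0.73 [280. 224.]
prop_a_center [ 0.669 -0.081  0.032] 0.71 [332. 155.]
prop_a_center [ 0.501 -0.453  0.02 ] 0.39 [462. 212.]
prop_short_center [ 0.556 -0.091  0.01 ] 0.65 [336. 196.]
cone_pack_center [0.472 0.072 0.016] 0.6 [279. 224.]
cone_pack_center [ 0.454 -0.094  0.011] 0.59 [337. 230.]
upper_shelf_center [ 0.216 -0.276  0.007] 0.9 [402. 313.]
cup_center [ 0.501 -0.454  0.02 ] 0.83 [462. 212.]
side 46.264399997526105 cam [ 0.3135407  -1.05323108  0.7195473 ]
lower_shelf [0.557 0.098 0.001] 0.65 [354. 230.]
mark_far [0.638 0.119 0.014] 0.86 [385. 219.]
mark_near [0.475 0.077 0.02 ] 0.73 [323. 231.]
prop_a_center [ 0.668 -0.079  0.032] 0.96 [421. 256.]
prop_short_center [ 0.557 -0.093  0.019] 0.68 [372. 269.]
cone_pack_center [ 0.456 -0.091  0.009] 0.67 [326. 277.]
upper_shelf_center [ 0.216 -0.275  0.009] 0.94 [211. 348.]
upper_shelf_center [ 0.536 -0.271  0.006] 0.64 [382. 330.]
upper_shelf_center [0.452 0.29  0.031] 0.15 [302. 187.]
cup_center [ 0.505 -0.458  0.021] 0.61 [390. 402.]
```

View pics/top0.png

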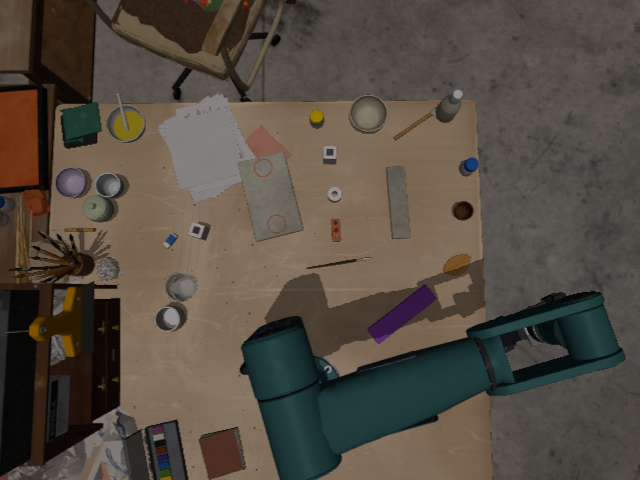

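View pics/side0.png

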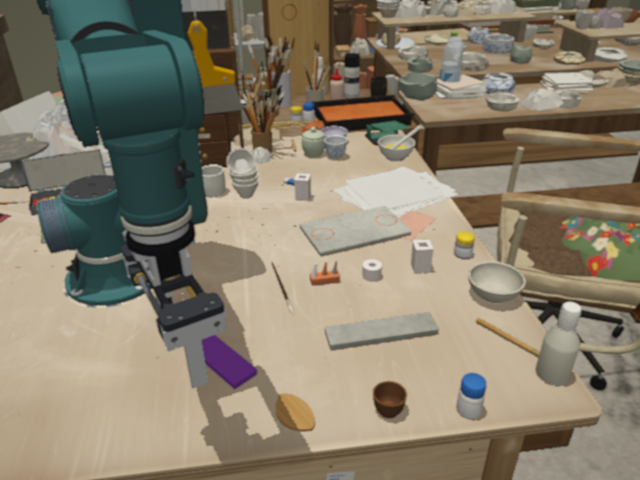

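Top view: grey slab at (398,202) and purple slab at (402,313). The grey one is upper_shelf, because purple is excluded. Tall square props are at (330,154) and (199,230), the short round prop at (335,194), the cone pack at (336,230) and the cup at (462,211). I'll confirm these in one enlarged crop and measure by segmentation.

Run:
```python
from h import *
s=cams.snapshot("top"); save(s,"crop1",(150,130,490,260),2.35)
im=s["pixels"]; hsv=cv2.cvtColor(im,cv2.COLOR_RGB2HSV)
def seg(name,box,mask,z):
    m=np.zeros(mask.shape,np.uint8); x0,y0,x1,y1=box; m[y0:y1,x0:x1]=mask[y0:y1,x0:x1]
    m=cv2.morphologyEx(m,cv2.MORPH_OPEN,np.ones((2,2)))
    c=max(cv2.findContours(m,cv2.RETR_EXTERNAL,cv2.CHAIN_APPROX_NONE)[0],key=cv2.contourArea)
    P=np.array([ray(s,*p[0],z)[:2] for p in c],np.float32)
    r=cv2.minAreaRect(P*1000); b=cv2.boxPoints(r); e=b[1]-b[0]; e2=b[2]-b[1]; L=e if np.hypot(*e)>np.hypot(*e2) else e2
    print(name,"centre",np.round(r[0],1),"size",np.round(r[1],1),"long yaw",round(np.degrees(np.arctan2(L[1],L[0]))%180,1),"px area",cv2.contourArea(c))
S=hsv[...,1].astype(int);V=hsv[...,2].astype(int)
for y,x in((202,398),(200,290),(150,330),(228,199),(228,330),(175,370),(211,462),(205,460)):print((x,y),hsv[y,x])
grey=((S<60)).astype(np.uint8)
seg("upper",(375,155,420,250),grey,.016)
seg("lower",(232,145,310,248),grey,.015)
white=((S<60)&(V>150)).astype(np.uint8)
seg("propA",(315,140,345,170),grey,.064)
seg("propB",(185,218,212,243),grey,.064)
seg("short",(322,180,350,205),grey,.032)
red=((S>135)).astype(np.uint8)
seg("cone",(322,212,350,248),red,.02)
seg("cup",(445,195,480,225),(V<110).astype(np.uint8),.041)
for n in("top","side"):
    s=cams.snapshot(n)
    for l in["prop_a_center","prop_b_center","upper_shelf_center","cup_center","cone_pack_center"]:
        for r in models.find_in(s,l)[:5]: print(n,l,np.round(r["position"],3),round(r["p"],2))
```

```text
(398, 202) [22 29 98]
(290, 200) [ 23  29 104]
(330, 150) [11 34 60]
(199, 228) [10 42 55]
(330, 228) [ 15  78 128]
(370, 175) [ 15  80 127]
(462, 211) [ 11 176  55]
(460, 205) [ 11 172  37]
upper centre [ 531.2 -273. ] size [208.8  51.9] long yaw 3.4 px area 1199.5
lower centre [576.3 116.4] size [293.4 167.3] long yaw 13.9 px area 4267.5
propA centre [659.6 -77.5] size [36.7 54.8] long yaw 179.3 px area 222.0
propB centre [448.  287.8] size [53.9 41. ] long yaw 72.5 px area 248.0
short centre [551.5 -89.3] size [40.  43.5] long yaw 179.4 px area 166.0
cone centre [450.8 -92.6] size [63. 23.] long yaw 3.1 px area 105.0
cup centre [ 499.9 -450.1] size [62.5 54.3] long yaw 89.4 px area 336.0
top prop_a_center [ 0.66  -0.079  0.06 ] 0.76
top prop_b_center [0.452 0.286 0.062] 0.7
top upper_shelf_center [ 0.533 -0.273  0.014] 0.88
top upper_shelf_center [ 0.216 -0.276  0.015] 0.56
top cup_center [ 0.501 -0.463  0.02 ] 0.51
top cup_center [0.448 0.286 0.062] 0.18
top cone_pack_center [ 0.454 -0.095  0.02 ] 0.72
side prop_a_center [ 0.669 -0.097  0.041] 0.86
side prop_b_center [0.454 0.272 0.04 ] 0.67
side upper_shelf_center [ 0.245 -0.321  0.017] 0.86
side upper_shelf_center [ 0.533 -0.281  0.017] 0.8
side cup_center [ 0.507 -0.448  0.031] 0.65
side cone_pack_center [ 0.666 -0.097  0.043] 0.75
side cone_pack_center [ 0.455 -0.096  0.021] 0.69
side cone_pack_center [0.552 0.083 0.014] 0.34
```

View pics/crop1.png

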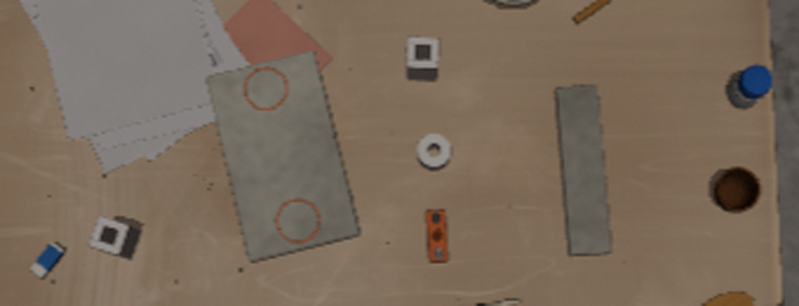

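The crop confirms the grey slab (578,170), both square props with shadows (423,52) and (110,236), the round short prop (434,151), the cone pack (437,236) and the cup (736,189), in crop pixels. Next I'll refine the prop tops, rings and cup rim.

Run:
```python
from h import *
s=cams.snapshot("top")
k=6
def up(box): 
    x0,y0,x1,y1=box; return cv2.resize(s["pixels"][y0:y1,x0:x1],None,fx=k,fy=k,interpolation=cv2.INTER_CUBIC),x0,y0
def rect(name,box,fn,z):
    im,x0,y0=up(box); m=fn(cv2.cvtColor(im,cv2.COLOR_RGB2HSV).astype(int),im.astype(int)).astype(np.uint8)
    c=max(cv2.findContours(m,cv2.RETR_EXTERNAL,cv2.CHAIN_APPROX_NONE)[0],key=cv2.contourArea)
    P=np.array([ray(s,(p[0][0]+.5)/k-.5+x0,(p[0][1]+.5)/k-.5+y0,z)[:2] for p in c],np.float32)*1000
    r=cv2.minAreaRect(P); e=cv2.fitEllipse(P); b=cv2.boxPoints(r); L=b[1]-b[0]
    print(name,np.round(r[0],1),np.round(r[1],1),"yaw%90",round(np.degrees(np.arctan2(L[1],L[0]))%90,1),"ell",np.round(e[0],1),np.round(e[1],1))
br=lambda h,i:(h[...,2]>150)&(h[...,1]<60)
rect("A",(315,140,345,170),br,.064); rect("B",(185,218,212,243),br,.064); rect("short",(322,180,350,205),br,.032)
red=lambda h,i:(i[...,0]-i[...,1]>22)
rect("ringfar",(251,158,275,179),red,.015); rect("ringnear",(264,213,289,236),red,.015)
rect("upper",(380,160,416,245),lambda h,i:h[...,1]<52,.016)
rect("lower",(238,150,304,243),lambda h,i:(h[...,1]<50)&(h[...,2]<125),.015)
rect("cone",(322,212,350,248),lambda h,i:i[...,0]-i[...,2]>75,.02)
rect("cup",(447,197,478,225),lambda h,i:(h[...,2]<95),.041)
```

```text
A [657.  -73.8] [22.   1.9] yaw%90 89.4 ell [657.1 -74. ] [ 1.9 21.4]
B [465.  288.7] [ 1.6 12.9] yaw%90 3.5 ell [464.9 288.1] [ 1.4 14.6]
short [568.6 -87.1] [8.1 1. ] yaw%90 89.4 ell [568.6 -87.5] [1.1 9.6]
ringfar [640.1 120. ] [56.8 54.5] yaw%90 89.4 ell [640.1 119.9] [55.1 56.1]
ringnear [475.2  79.7] [56.1 55.5] yaw%90 44.9 ell [474.8  80. ] [55.  56.1]
upper [ 534.5 -270.3] [209.4  52.2] yaw%90 3.3 ell [ 534.  -270.2] [ 55.5 280.4]
lower [556.2 104.9] [241.2 151.1] yaw%90 13.7 ell [557.4 100.2] [158.8 290.8]
cone [454.1 -89.7] [60.7 21.2] yaw%90 2.9 ell [454.  -89.8] [22.7 68.8]
cup [ 503.3 -448.3] [62.  55.8] yaw%90 89.6 ell [ 503.5 -448. ] [55.7 62.4]
```

Run:
```python
from h import *
s=cams.snapshot("top")
k=6
def up(box): 
    x0,y0,x1,y1=box; return cv2.resize(s["pixels"][y0:y1,x0:x1],None,fx=k,fy=k,interpolation=cv2.INTER_CUBIC),x0,y0
def rect(name,box,fn,z):
    im,x0,y0=up(box); m=fn(cv2.cvtColor(im,cv2.COLOR_RGB2HSV).astype(int),im.astype(int)).astype(np.uint8)
    c=max(cv2.findContours(m,cv2.RETR_EXTERNAL,cv2.CHAIN_APPROX_NONE)[0],key=cv2.contourArea)
    P=np.array([ray(s,(p[0][0]+.5)/k-.5+x0,(p[0][1]+.5)/k-.5+y0,z)[:2] for p in c],np.float32)*1000
    r=cv2.minAreaRect(P); e=cv2.fitEllipse(P); b=cv2.boxPoints(r); L=b[1]-b[0]
    print(name,np.round(r[0],1),np.round(r[1],1),"yaw%90",round(np.degrees(np.arctan2(L[1],L[0]))%90,1),"ell",np.round(e[0],1),np.round(e[1],1))
for t in (105,120):
    br=lambda h,i:(h[...,2]>t)&(h[...,1]<50)
    rect("A",(315,140,345,170),br,.064); rect("B",(185,218,212,243),br,.064); rect("short",(322,180,350,205),br,.032)
for t in(40,60): rect("cup",(447,197,478,225),lambda h,i:(i[...,2]<t),.041)
a=cv2.resize(s["pixels"][195:227,445:480],(350,320),interpolation=cv2.INTER_CUBIC)
b=cv2.resize(s["pixels"][215:247,182:217],(350,320),interpolation=cv2.INTER_CUBIC)
cv2.imwrite("pics/cup.png",np.hstack([a,b])[...,::-1])
s=cams.snapshot("side"); print([np.round(proj(s,X)) for X in([.46,.288,.032],[.5,-.455,.02])])
```

```text
A [670.  -74.8] [38.6 38.1] yaw%90 86.4 ell [670.1 -74.7] [42.5 44.1]
B [453.1 297.6] [39. 39.] yaw%90 70.6 ell [453.3 298. ] [43.5 43.7]
short [557.8 -87.2] [41.9 40.1] yaw%90 89.4 ell [557.8 -87.4] [40.2 41.9]
A [670.4 -74.8] [38.5 37.4] yaw%90 87.0 ell [670.3 -74.7] [41.8 43.5]
B [453.3 298.1] [38.1 39. ] yaw%90 70.7 ell [453.6 298.4] [42.7 42.7]
short [558.1 -87.7] [41.3 40.1] yaw%90 44.0 ell [558.1 -87.3] [39.7 41.1]
cup [ 503.5 -449.6] [56.6 53.4] yaw%90 89.4 ell [ 503.1 -449.8] [52.3 57.3]
cup [ 503.3 -448.5] [61.5 55.8] yaw%90 89.6 ell [ 503.6 -448.4] [55.7 62. ]
[array([305., 187.]), array([387., 401.])]
```

View pics/cup.png

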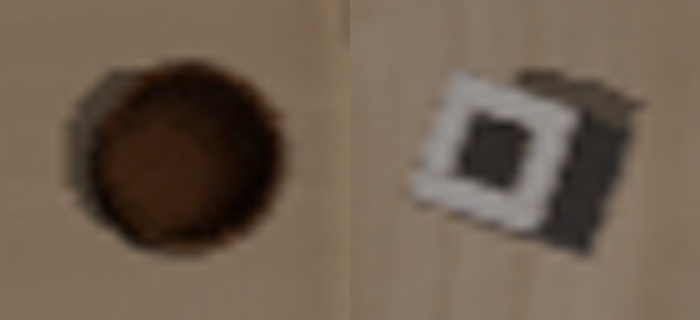

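```bash
cat > plan.py <<'E'
import sys
from h import *
# usage: plan.py x,y,z,yawdeg ... (mm) -> shifts from present measured pose
o=robot.get_obs(); p=np.array(o["tool_pos"])*1000; psi=o["ee_rot"][2]; c,s=np.cos(psi),np.sin(psi)
T=np.array([[c,s,0],[s,-c,0],[0,0,-1]])
print("t",round(o["time"],2),"pos",p.round(1),"rpy",np.degrees(o["ee_rot"]).round(2),"w",round(o["width"],4),"F",np.round(o["wrist_force"],1))
for a in sys.argv[1:]:
    x,y,z,w=map(float,a.split(","))
    print(a,"->",(T@(np.array([x,y,z])-p)).round(1),round((np.degrees(psi)-w+180)%360-180,1),"rows>=",int(np.ceil(np.linalg.norm(np.array([x,y,z])-p)/62.5)))
E
python3 plan.py 670,-76,180,-3.3 670,-76,100,-3.3 670,-76,26,-3.3
```

```text
t 1.7 pos [ 210.  -508.3  205.5] rpy [180.    -0.    22.45] w 0.0942 F [-0.2  0.6 -0.9]
670,-76,180,-3.3 -> [ 590.2 -224.    25.5] 25.7 rows>= 11
670,-76,100,-3.3 -> [ 590.2 -224.   105.5] 25.7 rows>= 11
670,-76,26,-3.3 -> [ 590.2 -224.   179.5] 25.7 rows>= 11
```

>>> step_arm([
  [1,590,-224,25,25.7],
  [1,590,-224,25,25.7],
  [1,590,-224,25,25.7],
  [1,590,-224,25,25.7],
  [1,590,-224,25,25.7],
  [1,590,-224,25,25.7],
  [1,590,-224,25,25.7],
  [1,590,-224,25,25.7],
  [1,590,-224,25,25.7],
  [1,590,-224,25,25.7],
  [1,590,-224,25,25.7],
  [1,590,-224,25,25.7],
  [1,590,-224,25,25.7],
  [1,590,-224,25,25.7],
  [1,590,-224,25,25.7],
])

```text
time: 3.58
tool_pos: [0.6693, -0.0773, 0.1811]
ee_rot: [3.141, -0.001, -0.059]
wrist_force: [0.6, -0.2, 0.8]
width: 0.0938
```

```bash
python3 plan.py 670,-76,100,-3.3 670,-76,26,-3.3
python3 - <<'E'
from h import *
s=cams.snapshot("side"); save(s,"a1",(280,120,520,300),3)
o=robot.get_obs();print(proj(s,[.67,-.076,.064]))
E
```

```text
t 3.58 pos [669.3 -77.3 181.1] rpy [ 1.7998e+02 -4.0000e-02 -3.3500e+00] w 0.0938 F [ 0.6 -0.2  0.8]
670,-76,100,-3.3 -> [ 0.7 -1.3 81.1] -0.1 rows>= 2
670,-76,26,-3.3 -> [  0.7  -1.3 155.1] -0.1 rows>= 3
[422.6800159  242.67354597]
```

View pics/a1.png

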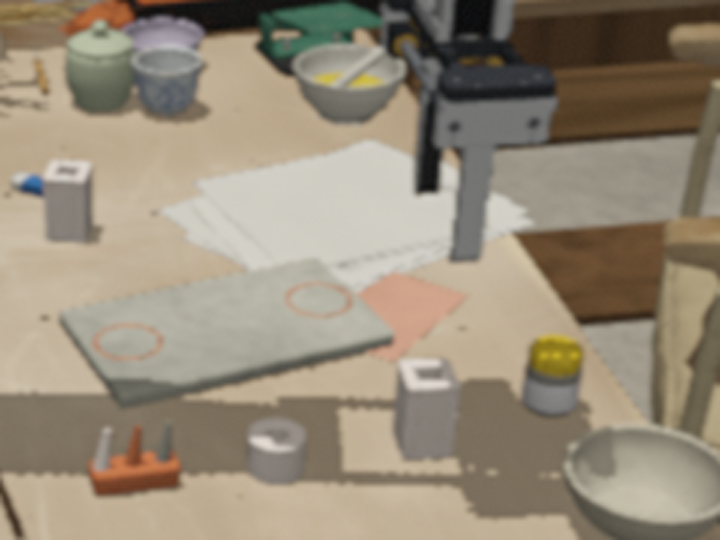

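The side crop shows prop A's top at crop (427,370), which is pixel (422,243). That matches the predicted (422.7,242.7), so I'll descend and grip.

>>> step_arm([
  [1,0.7,-1,60,0],
  [1,0.7,-1,110,0],
  [1,0.7,-1,140,0],
  [1,0.7,-1,155,0],
  [1,0.7,-1,155,0],
  [-1,0.7,-1,155,0],
  [-1,0.7,-1,155,0],
  [-1,0.7,-1,155,0],
  [-1,0.7,-1,155,0],
  [-1,0.7,-1,155,0],
  [-1,0.7,-1,155,0],
  [-1,0.7,-1,135,0],
  [-1,0.7,-1,85,0],
  [-1,0.7,-1,45,0],
  [-1,0.7,-1,45,0],
])

```text
time: 5.5
tool_pos: [0.6735, -0.0756, 0.1426]
ee_rot: [3.14, -0.012, -0.057]
wrist_force: [0.1, 0.1, -1.3]
width: 0.0376
```

```bash
python3 plan.py 640.5,119.5,136,13.6 640.5,119.5,60,13.6 640.5,119.5,42,13.6
```

```text
t 5.5 pos [673.5 -75.6 142.6] rpy [179.91  -0.67  -3.25] w 0.0376 F [ 0.1  0.1 -1.3]
640.5,119.5,136,13.6 -> [ -44.  -192.9    6.6] -16.8 rows>= 4
640.5,119.5,60,13.6 -> [ -44.  -192.9   82.6] -16.8 rows>= 4
640.5,119.5,42,13.6 -> [ -44.  -192.9  100.6] -16.8 rows>= 4
```

>>> step_arm([
  [-1,-20,-50,6,-8],
  [-1,-35,-100,6,-16.8],
  [-1,-44,-150,6,-16.8],
  [-1,-44,-193,6,-16.8],
  [-1,-44,-193,6,-16.8],
  [-1,-44,-193,6,-16.8],
  [-1,-44,-193,6,-16.8],
])

```text
time: 6.38
tool_pos: [0.6374, 0.1187, 0.1289]
ee_rot: [3.141, 0.001, 0.235]
wrist_force: [-0.3, -0.8, -1.4]
width: 0.0381
```

```bash
python3 plan.py 640.5,119.5,60,13.6 640.5,119.5,42,13.6
```

```text
t 6.38 pos [637.4 118.7 128.9] rpy [1.7998e+02 7.0000e-02 1.3450e+01] w 0.0381 F [-0.3 -0.8 -1.4]
640.5,119.5,60,13.6 -> [ 3.2 -0.  68.9] -0.1 rows>= 2
640.5,119.5,42,13.6 -> [ 3.2 -0.  86.9] -0.1 rows>= 2
```

>>> step_arm([
  [-1,3,0,40,0],
  [-1,3,0,65,0],
  [-1,3,0,78,0],
  [-1,3,0,83,0],
  [-1,3,0,85,0],
  [-1,3,0,86,0],
  [-1,3,0,86,0],
  [-1,3,0,86,0],
])

```text
time: 7.38
tool_pos: [0.6408, 0.1209, 0.0441]
ee_rot: [3.141, -0.001, 0.237]
wrist_force: [-0.2, 0.2, -0.5]
width: 0.0381
```

```bash
python3 plan.py 640.5,119.5,42,13.6;  python3 - <<'E'
from h import *
s=cams.snapshot("side"); save(s,"a2",(290,130,470,265),4)
print(proj(s,[.6405,.1195,.015]),proj(s,[.6405,.1195,.079]))
E
```

```text
t 7.38 pos [640.8 120.9  44.1] rpy [ 1.7999e+02 -6.0000e-02  1.3560e+01] w 0.0381 F [-0.2  0.2 -0.5]
640.5,119.5,42,13.6 -> [-0.6  1.3  2.1] -0.0 rows>= 1
[386.10179743 218.2916462 ] [387.52334606 195.35610059]
```

View pics/a2.png

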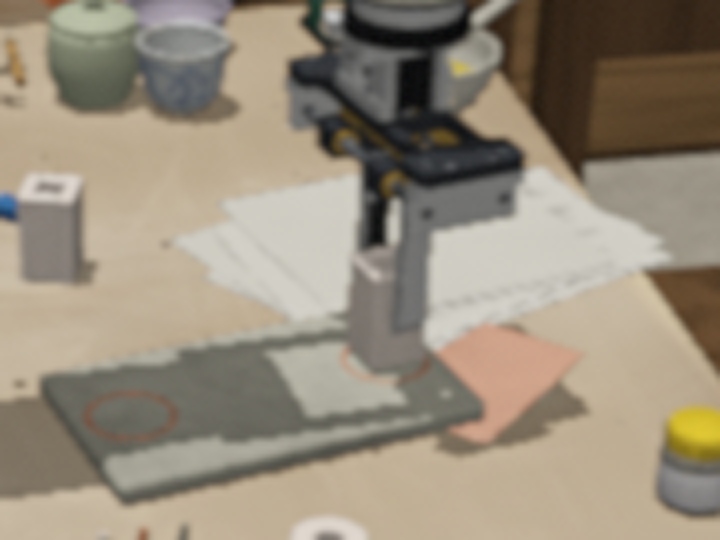

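The prop sits upright over the far ring, around crop (385,360). I'll lower the last few mm and release.

>>> step_arm([
  [-1,0,0,1,0],
  [-1,0,0,2,0],
  [-1,0,0,3,0],
  [-1,0,0,3,0],
  [0.2,0,0,3,0],
  [0.4,0,0,3,0],
  [0.6,0,0,3,0],
  [0.6,0,0,3,0],
  [0.6,0,0,0,0],
  [0.6,0,0,-50,0],
  [1,0,0,-110,0],
  [1,0,0,-130,0],
  [1,0,0,-130,0],
  [1,0,0,-130,0],
])

```text
time: 9.18
tool_pos: [0.6397, 0.1207, 0.1716]
ee_rot: [-3.141, 0.003, 0.236]
wrist_force: [-0.1, -0.5, -0.9]
width: 0.0939
```

```bash
python3 plan.py 453.2,297.5,172,70.6 453.2,297.5,26,70.6
```

```text
t 9.18 pos [639.7 120.7 171.6] rpy [-1.7998e+02  1.7000e-01  1.3550e+01] w 0.0939 F [-0.1 -0.5 -0.9]
453.2,297.5,172,70.6 -> [-139.9 -215.5   -0.4] -57.1 rows>= 5
453.2,297.5,26,70.6 -> [-139.9 -215.5  145.6] -57.1 rows>= 5
```

>>> step_arm([
  [1,-140,-215.5,0,-57],
  [1,-140,-215.5,0,-57],
  [1,-140,-215.5,0,-57],
  [1,-140,-215.5,0,-57],
  [1,-140,-215.5,0,-57],
  [1,-140,-215.5,0,-57],
  [1,-140,-215.5,0,-57],
  [1,-140,-215.5,40,-57],
  [1,-140,-215.5,60,-57],
  [1,-140,-215.5,70,-57],
  [1,-140,-215.5,70,-57],
  [1,-140,-215.5,70,-57],
])

```text
time: 10.68
tool_pos: [0.4545, 0.2978, 0.1044]
ee_rot: [3.14, -0.001, 1.231]
wrist_force: [-0.2, 0.3, 0.3]
width: 0.094
```

```bash
python3 plan.py 453.2,297.5,26,70.6;  python3 - <<'E'
from h import *
for n in("side","top"):
    s=cams.snapshot(n); 
    if n=="side": save(s,"b1",(250,120,410,240),4)
    for l in("prop_a_center",):
        for r in models.pinpoint(s,l)[:4]: print(n,np.round(r["position"],3),round(r["p"],2))
s=cams.snapshot("side");print(proj(s,[.4532,.2975,.064]))
E
```

```text
t 10.68 pos [454.5 297.8 104.4] rpy [ 1.7993e+02 -7.0000e-02  7.0520e+01] w 0.094 F [-0.2  0.3  0.3]
453.2,297.5,26,70.6 -> [-0.7 -1.2 78.4] -0.1 rows>= 2
side [0.64  0.121 0.048] 0.93
top [0.637 0.118 0.045] 0.54
[302.11819198 174.88721638]
```

View pics/b1.png

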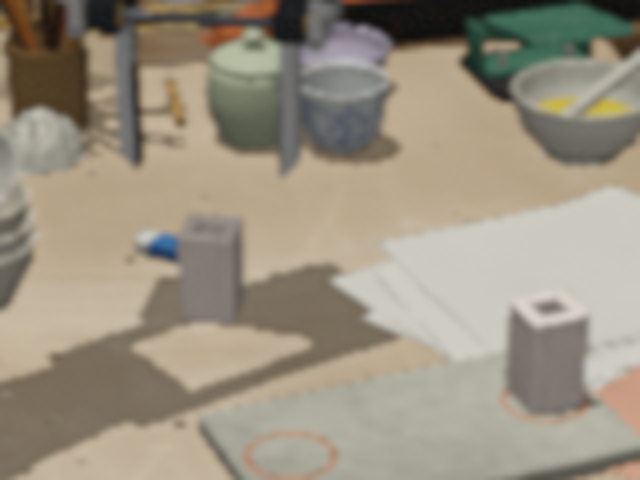

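Prop A stands upright on the far ring (both cameras agree within 4 mm). Prop B's top at (302,175) matches the prediction, so I'll grip it.

>>> step_arm([
  [1,-0.7,-1.2,40,0],
  [1,-0.7,-1.2,68,0],
  [1,-0.7,-1.2,78,0],
  [1,-0.7,-1.2,78,0],
  [-1,-0.7,-1.2,78,0],
  [-1,-0.7,-1.2,78,0],
  [-1,-0.7,-1.2,78,0],
  [-1,-0.7,-1.2,78,0],
  [-1,-0.7,-1.2,78,0],
  [-1,-0.7,-1.2,78,0],
  [-1,-0.7,-1.2,60,0],
  [-1,-0.7,-1.2,20,0],
  [-1,-0.7,-1.2,-20,0],
  [-1,-0.7,-1.2,-30,0],
  [-1,-0.7,-1.2,-30,0],
  [-1,-0.7,-1.2,-30,0],
])

```text
time: 12.92
tool_pos: [0.4514, 0.2967, 0.1313]
ee_rot: [-3.139, 0.003, 1.231]
wrist_force: [0.0, -0.1, -1.2]
width: 0.0378
```

```bash
python3 plan.py 475,79.5,136,103.6 475,79.5,44,103.6
```

```text
t 12.93 pos [451.4 296.7 131.3] rpy [-1.7985e+02  1.7000e-01  7.0550e+01] w 0.0378 F [ 0.  -0.1 -1.2]
475,79.5,136,103.6 -> [-196.9   94.6   -4.7] -33.1 rows>= 4
475,79.5,44,103.6 -> [-196.9   94.6   87.3] -33.1 rows>= 4
```

>>> step_arm([
  [-1,-50,24,-4,-10],
  [-1,-100,48,-4,-20],
  [-1,-150,72,-4,-30],
  [-1,-180,87,-4,-33],
  [-1,-197,95,-4,-33],
  [-1,-197,95,-4,-33],
  [-1,-197,95,-4,-33],
  [-1,-197,95,40,-33],
  [-1,-197,95,65,-33],
  [-1,-197,95,78,-33],
  [-1,-197,95,83,-33],
  [-1,-197,95,85,-33],
  [-1,-197,95,85,-33],
  [-1,-197,95,85,-33],
  [-1,-197,95,85,-33],
])

```text
time: 14.8
tool_pos: [0.4769, 0.0798, 0.049]
ee_rot: [3.141, 0.0, 1.807]
wrist_force: [0.2, -0.4, -1.1]
width: 0.0377
```

```bash
python3 plan.py 475,79.5,41,103.6
```

```text
t 14.8 pos [476.9  79.8  49. ] rpy [1.7994e+02 1.0000e-02 1.0354e+02] w 0.0377 F [ 0.2 -0.4 -1.1]
475,79.5,41,103.6 -> [ 0.1 -1.9  8. ] -0.1 rows>= 1
```

>>> step_arm([
  [-1,0,-1.5,3,0],
  [-1,0,-1.5,5,0],
  [-1,0,-1.5,5,0],
  [-1,0,-1.5,5,0],
])

```text
time: 15.3
tool_pos: [0.475, 0.0795, 0.0434]
ee_rot: [-3.142, 0.0, 1.807]
wrist_force: [-0.5, -0.3, -1.0]
width: 0.0377
```

```bash
python3 plan.py 475,79.5,41,103.6; python3 plan.py
```

```text
t 15.3 pos [475.   79.5  43.4] rpy [-180.      0.    103.54] w 0.0377 F [-0.5 -0.3 -1. ]
475,79.5,41,103.6 -> [-0.  -0.   2.4] -0.1 rows>= 1
t 15.3 pos [475.   79.5  43.4] rpy [-180.      0.    103.54] w 0.0377 F [-0.5 -0.3 -1. ]
```

>>> step_arm([
  [-1,0,0,1,0],
  [-1,0,0,2,0],
  [-1,0,0,3,0],
  [-1,0,0,3,0],
  [0.2,0,0,3,0],
  [0.4,0,0,3,0],
  [0.6,0,0,3,0],
  [0.6,0,0,3,0],
  [0.6,0,0,0,0],
  [0.6,0,0,-50,0],
  [1,0,0,-110,0],
  [1,0,0,-130,0],
  [1,0,0,-130,0],
  [1,0,0,-130,0],
])

```text
time: 17.05
tool_pos: [0.4742, 0.0795, 0.172]
ee_rot: [-3.139, -0.0, 1.807]
wrist_force: [0.4, -0.5, -0.6]
width: 0.094
```

```bash
python3 plan.py 454,-90,172,3 454,-90,5,3
```

```text
t 17.05 pos [474.2  79.5 172. ] rpy [-1.7986e+02 -2.0000e-02  1.0355e+02] w 0.094 F [ 0.4 -0.5 -0.6]
454,-90,172,3 -> [-160.   -59.4   -0. ] 100.5 rows>= 3
454,-90,5,3 -> [-160.   -59.4  167. ] 100.5 rows>= 4
```

>>> step_arm([
  [1,-160,-59,0,100.5],
  [1,-160,-59,0,100.5],
  [1,-160,-59,0,100.5],
  [1,-160,-59,0,100.5],
  [1,-160,-59,0,100.5],
  [1,-160,-59,0,100.5],
  [1,-160,-59,0,100.5],
  [1,-160,-59,0,100.5],
  [1,-160,-59,0,100.5],
  [1,-160,-59,0,100.5],
  [1,-160,-59,0,100.5],
  [1,-160,-59,40,100.5],
  [1,-160,-59,60,100.5],
  [1,-160,-59,70,100.5],
  [1,-160,-59,70,100.5],
  [1,-160,-59,70,100.5],
])

```text
time: 19.05
tool_pos: [0.4558, -0.0901, 0.1044]
ee_rot: [3.141, -0.002, 0.053]
wrist_force: [-0.1, -0.8, 0.5]
width: 0.0938
```

```bash
python3 plan.py 454,-90,5,3;  python3 - <<'E'
from h import *
s=cams.snapshot("side"); save(s,"c1",(270,140,450,300),4)
for l in("prop_a_center","cone_pack_center"):
    for r in models.pinpoint(s,l)[:4]: print(np.round(r["position"],3),round(r["p"],2))
print(proj(s,[.454,-.09,.01]))
E
```

```text
t 19.05 pos [455.8 -90.1 104.4] rpy [ 1.7996e+02 -9.0000e-02  3.0600e+00] w 0.0938 F [-0.1 -0.8  0.5]
454,-90,5,3 -> [-1.8 -0.2 99.4] 0.1 rows>= 2
[0.642 0.12  0.045] 0.87
[ 0.454 -0.092  0.007] 0.94
[324.29535667 276.11918312]
```

View pics/c1.png

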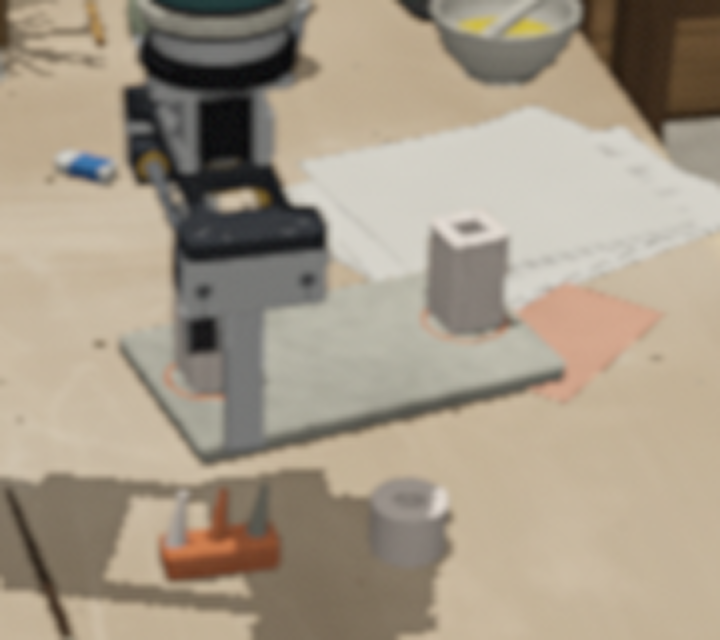

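Both props stand on their rings and the cone pack at (325,277) matches the prediction. I'll grip it.

>>> step_arm([
  [1,-1,0,40,0],
  [1,-1,0,80,0],
  [1,-1,0,94,0],
  [1,-1,0,98,0],
  [1,-1,0,99,0],
  [1,-1,0,99,0],
  [-1,-1,0,99,0],
  [-1,-1,0,99,0],
  [-1,-1,0,99,0],
  [-1,-1,0,99,0],
  [-1,-1,0,99,0],
  [-1,-1,0,99,0],
  [-1,-1,0,99,0],
  [-1,-1,0,80,0],
  [-1,-1,0,40,0],
  [-1,-1,0,-20,0],
  [-1,-1,0,-36,0],
  [-1,-1,0,-36,0],
  [-1,-1,0,-36,0],
])

```text
time: 21.58
tool_pos: [0.4527, -0.0894, 0.1368]
ee_rot: [-3.14, 0.004, 0.053]
wrist_force: [0.7, -0.4, -1.7]
width: 0.0236
```

```bash
python3 plan.py 557.5,100,140,13.6 557.5,100,24,13.6
```

```text
t 21.57 pos [452.7 -89.4 136.8] rpy [-179.91    0.25    3.05] w 0.0236 F [ 0.7 -0.4 -1.7]
557.5,100,140,13.6 -> [ 114.7 -183.6   -3.2] -10.6 rows>= 4
557.5,100,24,13.6 -> [ 114.7 -183.6  112.8] -10.6 rows>= 4
```

>>> step_arm([
  [-1,29,-46,-3,-3],
  [-1,58,-92,-3,-6],
  [-1,87,-138,-3,-9],
  [-1,108,-173,-3,-10.5],
  [-1,115,-184,-3,-10.5],
  [-1,115,-184,-3,-10.5],
  [-1,115,-184,-3,-10.5],
  [-1,115,-184,30,-10.5],
  [-1,115,-184,65,-10.5],
  [-1,115,-184,90,-10.5],
  [-1,115,-184,103,-10.5],
  [-1,115,-184,106,-10.5],
  [-1,115,-184,106,-10.5],
  [-1,115,-184,106,-10.5],
  [-1,115,-184,106,-10.5],
])

```text
time: 23.45
tool_pos: [0.5598, 0.1, 0.0344]
ee_rot: [3.141, -0.002, 0.237]
wrist_force: [-0.6, 0.7, -0.6]
width: 0.0237
```

```bash
python3 plan.py 557.5,100,20,13.6
```

```text
t 23.45 pos [559.8 100.   34.4] rpy [ 1.7998e+02 -1.0000e-01  1.3550e+01] w 0.0237 F [-0.6  0.7 -0.6]
557.5,100,20,13.6 -> [-2.3 -0.5 14.4] -0.0 rows>= 1
```

>>> step_arm([
  [-1,-1.5,0,6,0],
  [-1,-1.5,0,9,0],
  [-1,-1.5,0,10,0],
  [-1,-1.5,0,10,0],
  [-1,-1.5,0,10,0],
])

```text
time: 24.08
tool_pos: [0.5578, 0.0996, 0.0235]
ee_rot: [3.141, -0.0, 0.236]
wrist_force: [0.4, -0.7, -0.1]
width: 0.0236
```

```bash
python3 plan.py 557.5,100,20,13.6
```

```text
t 24.07 pos [557.8  99.6  23.5] rpy [179.99  -0.    13.55] w 0.0236 F [ 0.4 -0.7 -0.1]
557.5,100,20,13.6 -> [-0.2 -0.5  3.5] -0.1 rows>= 1
```

>>> step_arm([
  [-1,0,0,1,0],
  [-1,0,0,2,0],
  [-1,0,0,3,0],
  [-1,0,0,3,0],
  [-1,0,0,3,0],
  [0,0,0,3,0],
  [0.3,0,0,3,0],
  [0.3,0,0,3,0],
  [0.3,0,0,3,0],
  [0.3,0,0,0,0],
  [0.3,0,0,-50,0],
  [1,0,0,-110,0],
  [1,0,0,-150,0],
  [1,0,0,-150,0],
  [1,0,0,-150,0],
])

```text
time: 25.95
tool_pos: [0.5572, 0.0995, 0.1722]
ee_rot: [-3.141, 0.002, 0.236]
wrist_force: [-0.2, 0.1, -0.7]
width: 0.0932
```

```bash
python3 plan.py 534,-271,172,3.3 534,-271,3,3.3
```

```text
t 25.95 pos [557.2  99.5 172.2] rpy [-1.7999e+02  1.0000e-01  1.3550e+01] w 0.0932 F [-0.2  0.1 -0.7]
534,-271,172,3.3 -> [-1.093e+02  3.548e+02  2.000e-01] 10.2 rows>= 6
534,-271,3,3.3 -> [-109.3  354.8  169.2] 10.2 rows>= 7
```

>>> step_arm([
  [1,-109,355,0,10.2],
  [1,-109,355,0,10.2],
  [1,-109,355,0,10.2],
  [1,-109,355,0,10.2],
  [1,-109,355,0,10.2],
  [1,-109,355,0,10.2],
  [1,-109,355,0,10.2],
  [1,-109,355,0,10.2],
  [1,-109,355,50,10.2],
  [1,-109,355,100,10.2],
  [1,-109,355,130,10.2],
  [1,-109,355,140,10.2],
  [1,-109,355,140,10.2],
  [1,-109,355,140,10.2],
  [1,-109,355,140,10.2],
])

```text
time: 27.82
tool_pos: [0.5361, -0.2716, 0.0354]
ee_rot: [3.139, -0.003, 0.059]
wrist_force: [0.7, 0.1, 0.5]
width: 0.0941
```

```bash
python3 plan.py 534.3,-271,3,3.3;  python3 - <<'E'
from h import *
s=cams.snapshot("side"); save(s,"d1",(270,160,470,350),3)
for n in ("side","top"):
    s=cams.snapshot(n)
    for l in("prop_a_center","cone_pack_center","lower_shelf"):
        for r in models.pinpoint(s,l)[:2]: print(n,l,np.round(r["position"],3),round(r["p"],2))
E
```

```text
t 27.82 pos [ 536.1 -271.6   35.4] rpy [ 1.7988e+02 -1.6000e-01  3.3600e+00] w 0.0941 F [0.7 0.1 0.5]
534.3,-271,3,3.3 -> [-1.7 -0.7 32.4] 0.1 rows>= 1
side cone_pack_center [0.558 0.1   0.023] 0.78
side lower_shelf [0.558 0.1   0.002] 0.96
top prop_a_center [0.64  0.121 0.046] 0.64
top cone_pack_center [0.562 0.099 0.026] 0.58
top lower_shelf [0.556 0.095 0.003] 0.64
top lower_shelf [0.475 0.074 0.012] 0.21
```

View pics/d1.png

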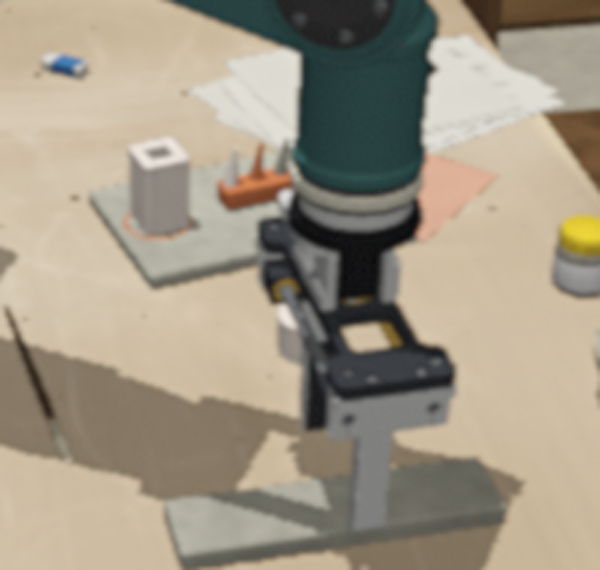

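The near prop and cone pack stand well, and the gripper straddles the middle of the grey slab. I'll grip it.

>>> step_arm([
  [1,-0.5,0,20,0],
  [1,-0.5,0,28,0],
  [1,-0.5,0,31,0],
  [1,-0.5,0,31,0],
  [1,-0.5,0,31,0],
  [-1,-0.5,0,31,0],
  [-1,-0.5,0,31,0],
  [-1,-0.5,0,31,0],
  [-1,-0.5,0,31,0],
  [-1,-0.5,0,31,0],
  [-1,-0.5,0,31,0],
])

```text
time: 29.65
tool_pos: [0.5345, -0.2714, 0.0025]
ee_rot: [3.141, -0.0, 0.058]
wrist_force: [0.8, 0.0, -0.1]
width: 0.0519
```

```bash
python3 plan.py 534.3,-271,3,3.3
```

```text
t 29.65 pos [ 534.5 -271.4    2.5] rpy [179.96  -0.     3.35] w 0.0519 F [ 0.8  0.  -0.1]
534.3,-271,3,3.3 -> [-0.1 -0.4 -0.5] 0.0 rows>= 1
```

Gripped at TCP z=2.5, so release is at about 81.5. I'll lift, swing over high and settle.

>>> step_arm([
  [-1,0,0,-15,0],
  [-1,0,0,-45,0],
  [-1,0,0,-85,0],
  [-1,0,0,-125,0],
  [-1,0,0,-150,0],
  [-1,0,0,-160,0],
  [-1,0,0,-160,0],
  [-1,0,0,-160,0],
  [-1,0,0,-160,0],
])

```text
time: 30.78
tool_pos: [0.5337, -0.2706, 0.1606]
ee_rot: [-3.14, 0.003, 0.058]
wrist_force: [0.1, -0.9, -2.6]
width: 0.0515
```

```bash
python3 plan.py 557.5,100,160,13.6 557.5,100,82,13.6
```

```text
t 30.77 pos [ 533.7 -270.6  160.6] rpy [-1.7989e+02  1.5000e-01  3.3500e+00] w 0.0515 F [ 0.1 -0.9 -2.6]
557.5,100,160,13.6 -> [  45.4 -368.6    0.6] -10.3 rows>= 6
557.5,100,82,13.6 -> [  45.4 -368.6   78.6] -10.3 rows>= 7
```

>>> step_arm([
  [-1,4,-35,0,-1],
  [-1,9,-75,0,-2],
  [-1,14,-115,0,-3.5],
  [-1,19,-155,0,-5],
  [-1,24,-195,0,-6],
  [-1,29,-235,0,-7],
  [-1,34,-275,0,-8.5],
  [-1,39,-315,0,-9.5],
  [-1,43,-350,0,-10.3],
  [-1,45,-366,0,-10.3],
  [-1,45,-368.5,0,-10.3],
  [-1,45,-368.5,0,-10.3],
  [-1,45,-368.5,25,-10.3],
  [-1,45,-368.5,48,-10.3],
  [-1,45,-368.5,60,-10.3],
  [-1,45,-368.5,65,-10.3],
  [-1,45,-368.5,65,-10.3],
  [-1,45,-368.5,65,-10.3],
  [-1,45,-368.5,65,-10.3],
])

```text
time: 33.15
tool_pos: [0.5584, 0.0995, 0.0984]
ee_rot: [3.141, -0.002, 0.238]
wrist_force: [-0.1, 0.4, -2.9]
width: 0.0516
```

```bash
python3 plan.py 557.5,100,82,13.6;  python3 - <<'E'
from h import *
s=cams.snapshot("side"); save(s,"e1",(270,100,470,260),3.5)
E
```

```text
t 33.15 pos [558.4  99.5  98.4] rpy [ 1.7998e+02 -9.0000e-02  1.3650e+01] w 0.0516 F [-0.1  0.4 -2.9]
557.5,100,82,13.6 -> [-0.7 -0.7 16.4] 0.1 rows>= 1
```

View pics/e1.png

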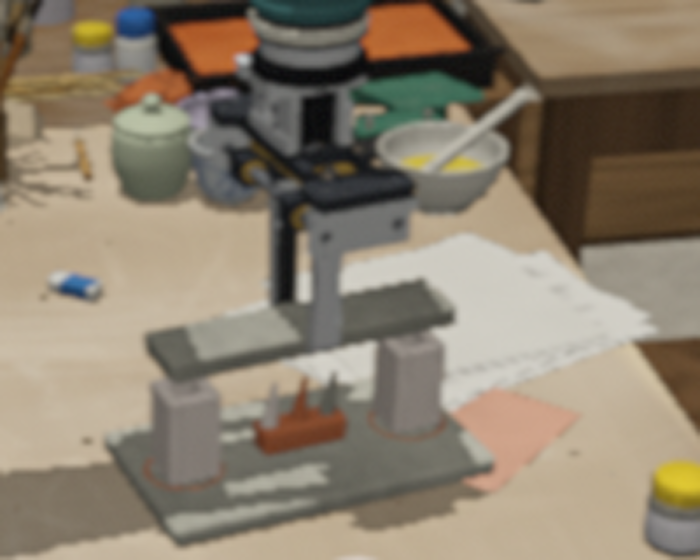

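The upper shelf hangs level and aligned just above both props. I'll lower it.

>>> step_arm([
  [-1,0,0,7,0],
  [-1,0,0,11,0],
  [-1,0,0,13,0],
  [-1,0,0,14,0],
  [-1,0,0,14,0],
  [-1,0,0,14,0],
])

```text
time: 33.95
tool_pos: [0.558, 0.0994, 0.0836]
ee_rot: [3.141, -0.0, 0.238]
wrist_force: [1.7, -0.9, -3.5]
width: 0.0519
```

```bash
python3 plan.py 557.5,100,81,13.6
```

```text
t 33.95 pos [558.   99.4  83.6] rpy [ 1.7999e+02 -2.0000e-02  1.3650e+01] w 0.0519 F [ 1.7 -0.9 -3.5]
557.5,100,81,13.6 -> [-0.3 -0.7  2.6] 0.0 rows>= 1
```

>>> step_arm([
  [-1,0,0,1,0],
  [-1,0,0,2,0],
  [-1,0,0,2.5,0],
  [-1,0,0,2.5,0],
  [-1,0,0,2.5,0],
])

```text
time: 34.58
tool_pos: [0.558, 0.0994, 0.0815]
ee_rot: [3.141, -0.0, 0.238]
wrist_force: [-0.3, -0.3, 0.6]
width: 0.0516
```

>>> step_arm([
  [0.2,0,0,0,0],
  [0.4,0,0,0,0],
  [0.6,0,0,0,0],
  [0.7,0,0,0,0],
  [0.7,0,0,0,0],
  [0.7,0,0,-6,0],
  [0.7,0,0,-50,0],
  [0.7,0,0,-100,0],
  [0.7,0,0,-120,0],
  [0.7,0,0,-120,0],
  [0.7,0,0,-120,0],
])

```text
time: 35.95
tool_pos: [0.5572, 0.0993, 0.1996]
ee_rot: [-3.141, 0.002, 0.238]
wrist_force: [-0.0, -0.4, -1.1]
width: 0.0795
```

```bash
python3 plan.py 503.5,-453,170,13.6 503.5,-453,11,13.6
```

```text
t 35.95 pos [557.2  99.3 199.6] rpy [-1.7999e+02  1.2000e-01  1.3650e+01] w 0.0795 F [-0.  -0.4 -1.1]
503.5,-453,170,13.6 -> [-182.5  524.1   29.6] 0.0 rows>= 9
503.5,-453,11,13.6 -> [-182.5  524.1  188.6] 0.0 rows>= 10
```

>>> step_arm([
  [1,-182.5,524,30,0],
  [1,-182.5,524,30,0],
  [1,-182.5,524,30,0],
  [1,-182.5,524,30,0],
  [1,-182.5,524,30,0],
  [1,-182.5,524,30,0],
  [1,-182.5,524,30,0],
  [1,-182.5,524,30,0],
  [1,-182.5,524,30,0],
  [1,-182.5,524,30,0],
  [1,-182.5,524,30,0],
  [1,-182.5,524,70,0],
  [1,-182.5,524,110,0],
  [1,-182.5,524,120,0],
  [1,-182.5,524,120,0],
  [1,-182.5,524,120,0],
  [1,-182.5,524,120,0],
])

```text
time: 38.08
tool_pos: [0.5051, -0.4536, 0.0834]
ee_rot: [3.138, -0.002, 0.238]
wrist_force: [-1.0, -0.1, -0.1]
width: 0.0941
```

```bash
python3 plan.py 503.5,-453,11,13.6;  python3 - <<'E'
from h import *
s=cams.snapshot("side"); save(s,"f1",(280,160,480,430),2.2)
for n in ("side","top"):
    s=cams.snapshot(n)
    for l in("prop_a_center","cone_pack_center","upper_shelf_center","cup_center"):
        for r in models.pinpoint(s,l)[:2]: print(n,l,np.round(r["position"],3),round(r["p"],2))
E
```

```text
t 38.08 pos [ 505.1 -453.6   83.4] rpy [ 1.798e+02 -1.100e-01  1.366e+01] w 0.0941 F [-1.  -0.1 -0.1]
503.5,-453,11,13.6 -> [-1.4 -1.  72.4] 0.1 rows>= 2
side prop_a_center [ 0.557  0.099 -0.002] 0.43
side cone_pack_center [0.56  0.102 0.024] 0.7
side upper_shelf_center [0.559 0.098 0.085] 0.95
side upper_shelf_center [ 0.215 -0.276  0.01 ] 0.76
top prop_a_center [0.475 0.077 0.047] 0.42
top upper_shelf_center [0.558 0.097 0.082] 0.79
top cup_center [ 0.501 -0.454  0.021] 0.35
```

View pics/f1.png

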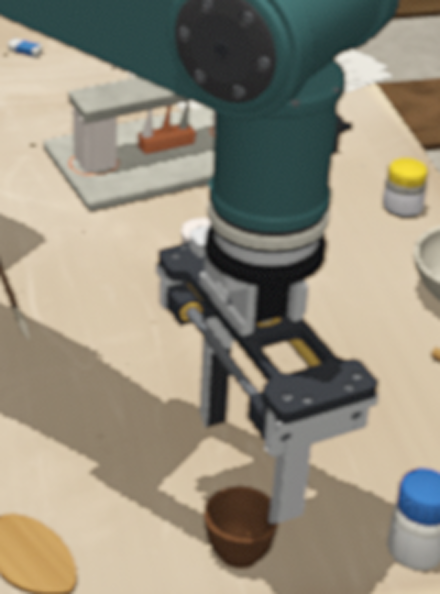

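The stack is good (upper shelf reported at [0.558,0.098,0.084]). The cup at (389,399) agrees with my position, so I'll descend and grip.

>>> step_arm([
  [1,-0.5,0,35,0],
  [1,-0.5,0,60,0],
  [1,-0.5,0,70,0],
  [1,-0.5,0,71,0],
  [1,-0.5,0,71,0],
  [-1,-0.5,0,71,0],
  [-1,-0.5,0,71,0],
  [-1,-0.5,0,71,0],
  [-1,-0.5,0,71,0],
  [-1,-0.5,0,71,0],
  [-1,-0.5,0,71,0],
])

```text
time: 40.0
tool_pos: [0.5037, -0.4531, 0.0101]
ee_rot: [3.141, -0.0, 0.238]
wrist_force: [-0.2, -0.8, 0.8]
width: 0.0512
```

```bash
python3 plan.py 503.5,-453,11,13.6
python3 - <<'E'
from h import *
s=cams.snapshot("side"); save(s,"g1",(340,330,460,430),5)
E
```

```text
t 40.0 pos [ 503.7 -453.1   10.1] rpy [ 1.7998e+02 -1.0000e-02  1.3650e+01] w 0.0512 F [-0.2 -0.8  0.8]
503.5,-453,11,13.6 -> [-0.2 -0.1 -0.9] 0.0 rows>= 1
```

View pics/g1.png

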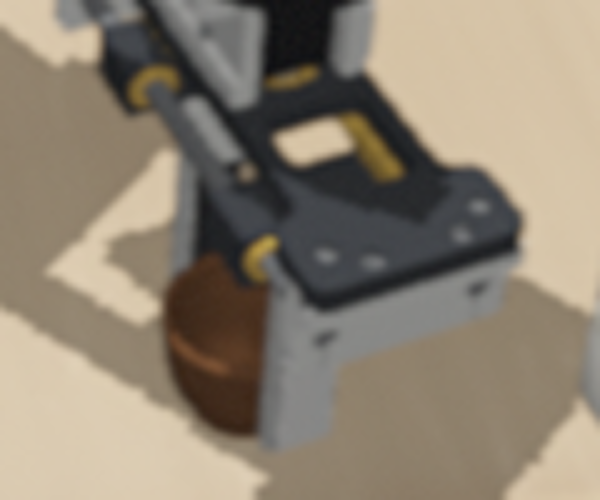

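The jaws hold the cup at 51 mm, but the near finger looks right of the cup's middle. I'll check that numerically.

Run:
```python
from h import *
s=cams.snapshot("side"); 
ty=np.array([.236,-.972,0]);tx=np.array([.972,.236,0])
T=np.array([.5037,-.4531,.0101])
for d in(-.008,.008): print("finger corner",((proj(s,T+ty*.038+tx*d)-[340,330])*5).round())
for c in([.5037,-.4531],[.495,-.453],[.490,-.45]):
    r=[proj(s,[c[0]+.027*np.cos(a),c[1]+.027*np.sin(a),.041]) for a in np.linspace(0,6.28,60)]
    f=[proj(s,[c[0]+.018*np.cos(a),c[1]+.018*np.sin(a),.0]) for a in np.linspace(0,6.28,60)]
    print(c,"rim left",((np.min(r,0)-[340,330])*5).round(),"foot bottom",((np.max(f,0)-[340,330])*5).round())
```

```text
finger corner [276. 467.]
finger corner [321. 452.]
[0.5037, -0.4531] rim left [162. 242.] foot bottom [296. 437.]
[0.495, -0.453] rim left [135. 244.] foot bottom [270. 440.]
[0.49, -0.45] rim left [117. 239.] foot bottom [252. 434.]
```

The rim's left edge is predicted at 162 and seen at 163, so the cup is centred in the jaws. I'll lift.

>>> step_arm([
  [-1,0,0,-10,0],
  [-1,0,0,-30,0],
  [-1,0,0,-70,0],
  [-1,0,0,-120,0],
  [-1,0,0,-165,0],
  [-1,0,0,-180,0],
  [-1,0,0,-180,0],
  [-1,0,0,-180,0],
])

```text
time: 41.1
tool_pos: [0.5029, -0.4521, 0.1871]
ee_rot: [-3.138, 0.002, 0.238]
wrist_force: [0.6, 0.7, -1.8]
width: 0.0511
```

```bash
python3 plan.py 558,99,190,13.6 558,99,105,13.6
```

```text
t 41.1 pos [ 502.9 -452.1  187.1] rpy [-1.7977e+02  1.4000e-01  1.3650e+01] w 0.0511 F [ 0.6  0.7 -1.8]
558,99,190,13.6 -> [ 183.6 -522.6   -2.9] 0.0 rows>= 9
558,99,105,13.6 -> [ 183.6 -522.6   82.1] 0.0 rows>= 9
```

>>> step_arm([
  [-1,14,-40,-3,0],
  [-1,30,-85,-3,0],
  [-1,47,-135,-3,0],
  [-1,65,-185,-3,0],
  [-1,82,-235,-3,0],
  [-1,100,-285,-3,0],
  [-1,117,-335,-3,0],
  [-1,135,-385,-3,0],
  [-1,152,-433,-3,0],
  [-1,168,-478,-3,0],
  [-1,180,-512,-3,0],
  [-1,183.5,-522.5,-3,0],
  [-1,183.5,-522.5,-3,0],
  [-1,183.5,-522.5,-3,0],
  [-1,183.5,-522.5,30,0],
  [-1,183.5,-522.5,55,0],
  [-1,183.5,-522.5,65,0],
  [-1,183.5,-522.5,65,0],
  [-1,183.5,-522.5,65,0],
  [-1,183.5,-522.5,65,0],
])

```text
time: 43.6
tool_pos: [0.5595, 0.0981, 0.1264]
ee_rot: [3.141, -0.003, 0.238]
wrist_force: [0.2, -0.1, -0.9]
width: 0.0509
```

```bash
python3 plan.py 558,99,105,13.6
python3 - <<'E'
from h import *
s=cams.snapshot("side"); save(s,"i1",(280,100,450,250),4)
E
```

```text
t 43.6 pos [559.5  98.1 126.4] rpy [ 1.7997e+02 -1.4000e-01  1.3640e+01] w 0.0509 F [ 0.2 -0.1 -0.9]
558,99,105,13.6 -> [-1.2 -1.3 21.4] 0.0 rows>= 1
```

View pics/i1.png

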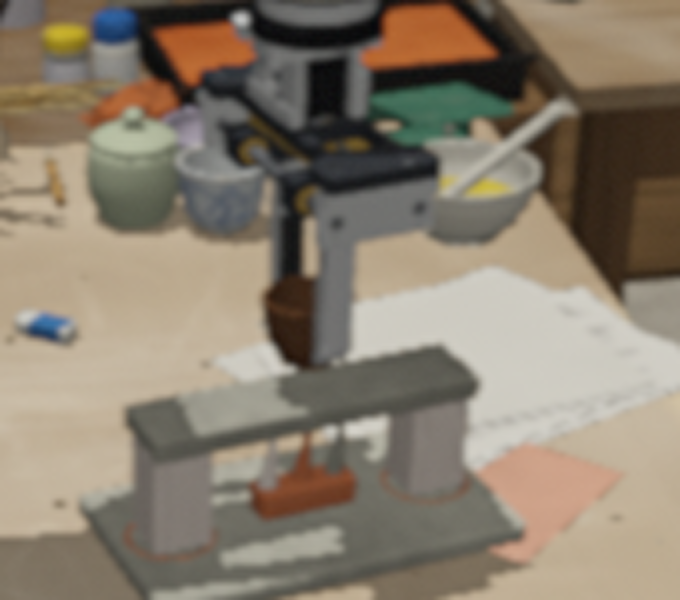

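The cup is upright, hanging over the middle of the shelf at crop (300,320). I'll lower it.

>>> step_arm([
  [-1,-0.8,-0.5,10,0],
  [-1,-0.8,-0.5,15,0],
  [-1,-0.8,-0.5,18,0],
  [-1,-0.8,-0.5,19,0],
  [-1,-0.8,-0.5,19,0],
  [-1,-0.8,-0.5,19,0],
])

```text
time: 44.4
tool_pos: [0.558, 0.0984, 0.1062]
ee_rot: [3.141, -0.001, 0.238]
wrist_force: [0.1, -0.2, -0.6]
width: 0.0509
```

```bash
python3 plan.py 558,99,105,13.6
```

```text
t 44.4 pos [558.   98.4 106.2] rpy [ 1.7999e+02 -3.0000e-02  1.3650e+01] w 0.0509 F [ 0.1 -0.2 -0.6]
558,99,105,13.6 -> [ 0.2 -0.6  1.2] 0.0 rows>= 1
```

>>> step_arm([
  [-1,0,0,0.6,0],
  [-1,0,0,1.2,0],
  [-1,0,0,1.6,0],
  [-1,0,0,1.6,0],
  [-1,0,0,1.6,0],
])

```text
time: 45.02
tool_pos: [0.558, 0.0984, 0.105]
ee_rot: [3.141, -0.001, 0.238]
wrist_force: [-1.3, 0.2, 3.9]
width: 0.051
```

Contact (wrist force z +3.9 N). I'll open slowly and withdraw.

>>> step_arm([
  [0.15,0,0,0,0],
  [0.25,0,0,0,0],
  [0.35,0,0,0,0],
  [0.5,0,0,0,0],
  [0.7,0,0,0,0],
  [0.7,0,0,0,0],
  [0.7,0,0,-10,0],
  [0.7,0,0,-50,0],
  [0.7,0,0,-100,0],
  [0.7,0,0,-130,0],
  [0.7,0,0,-130,0],
])

```text
time: 46.4
tool_pos: [0.5594, 0.0985, 0.2386]
ee_rot: [3.14, -0.008, 0.238]
wrist_force: [-0.9, -0.3, -0.9]
width: 0.0797
```

>>> step_arm([
  [0.7,-60,60,0,0],
  [0.7,-120,120,0,0],
  [0.7,-180,180,0,0],
  [0.7,-220,220,0,0],
  [0.7,-240,240,0,0],
  [0.7,-240,240,0,0],
  [0.7,-240,240,0,0],
])

```text
time: 47.28
tool_pos: [0.3798, -0.1923, 0.2326]
ee_rot: [-3.139, 0.002, 0.234]
wrist_force: [0.5, -0.3, -0.3]
width: 0.0799
```

```bash
python3 plan.py
python3 - <<'E'
from h import *
for n in ("side","top"):
    s=cams.snapshot(n)
    if n=="side": save(s,"j1",(250,120,450,270),4)
    for l in("prop_a_center","prop_short_center","cone_pack_center","upper_shelf_center","cup_center"):
        for r in models.pinpoint(s,l)[:2]: print(n,l,np.round(r["position"],3),round(r["p"],2))
E
```

```text
t 47.27 pos [ 379.8 -192.3  232.6] rpy [-1.7988e+02  1.1000e-01  1.3420e+01] w 0.0799 F [ 0.5 -0.3 -0.3]
side prop_a_center [0.639 0.119 0.047] 0.78
side prop_short_center [ 0.556 -0.094  0.019] 0.58
side cone_pack_center [0.556 0.1   0.027] 0.74
side upper_shelf_center [0.559 0.1   0.084] 0.92
side upper_shelf_center [ 0.213 -0.275  0.013] 0.78
top prop_short_center [ 0.552 -0.093  0.015] 0.75
top upper_shelf_center [ 0.215 -0.28   0.005] 0.93
top upper_shelf_center [0.56  0.098 0.084] 0.79
top cup_center [0.552 0.1   0.116] 0.77
```

View pics/j1.png

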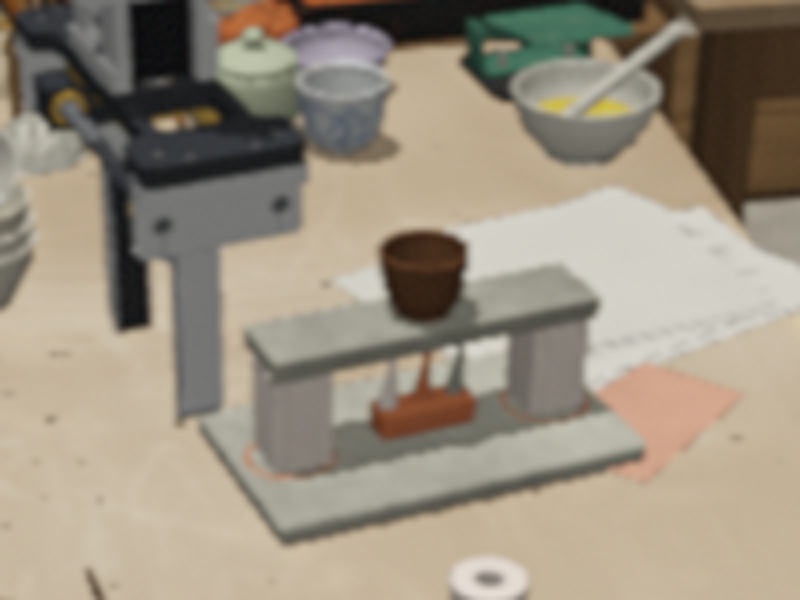

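All parts look in place, with the cup at crop (424,275). The top network puts the cup 8 mm off the shelf's centre, so I'll check by my own measurement before handing in.

Run:
```python
from h import *
k=6
s=cams.snapshot("top")
im=cv2.resize(s["pixels"][150:245,235:310],None,fx=k,fy=k,interpolation=cv2.INTER_CUBIC).astype(int)
m=((im[...,2]<50)&(im[...,0]-im[...,2]>8)).astype(np.uint8)
c=max(cv2.findContours(m,cv2.RETR_EXTERNAL,cv2.CHAIN_APPROX_NONE)[0],key=cv2.contourArea)
P=np.array([ray(s,(p[0][0]+.5)/k-.5+235,(p[0][1]+.5)/k-.5+150,.136)[:2] for p in c],np.float32)*1000
print("top cup",cv2.fitEllipse(P),cv2.minAreaRect(P))
s=cams.snapshot("side")
for x in(.552,.558):
    r=np.array([proj(s,[x+.027*np.cos(a),.099+.027*np.sin(a),.136]) for a in np.linspace(0,6.28,90)])
    print(x,((r.min(0)-[250,120])*4).round(),((r.max(0)-[250,120])*4).round())
```

```text
top cup ((556.53955078125, 98.61821746826172), (54.163734436035156, 55.79707336425781), 114.9449234008789) ((556.180908203125, 98.359375), (54.252044677734375, 55.58008575439453), 89.37651824951172)
0.552 [368. 222.] [461. 264.]
0.558 [378. 221.] [472. 263.]
```

Measured from the top view, the cup is at (556.5, 98.6). In the side view its rim spans about 380–467, which fits x≈0.557. It is within about 3 mm of the shelf's centre, so I'll hand in.

```bash
python3 -c "
from bench import robot
print(robot.get_obs()['time']); print(robot.close_job())"
```

```text
47.975
the job is handed in; nothing more can be done
None
```

I built the kiln pack in the order asked and handed it in at 48 s of the 128 s allowed; no verdict was reported.

- **Placement:** both tall props stand on the ring marks. The cone pack is midway between them, the grey upper shelf lies across the props, and the cup stands on its middle. I left the purple slab alone, and the short round prop stayed where it was within the networks' error.
- **Last checks:**
  - In the final side picture everything stood upright with the gripper clear.
  - The networks put the far prop within about 2 mm of its mark, the cone pack within about 3 mm of the lower shelf's centre and the upper shelf within about 3 mm.
  - The near prop was not reported in the final check. An earlier top view gave it within about 3 mm of its mark, and the picture shows it on its ring.
- **One disagreement:** the top network put the cup about 8 mm from the upper shelf's centre. My own fit of the rim gave about 2–3 mm and the side view agreed. Both are inside the 15 mm limit.

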